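# Show a glazed wall tile to the inspection camera

## Task

We are checking the glaze of the tall tile in front of the inspection camera. First slide the round puck lamp along the bench (do not lift it) until it stands wholly inside the taped ring in front of the camera; then take the tall tile out of the rack and hold it up in the air 20 cm straight in front of the lens, centred on the lens and square to it, long side up, with the green glazed face to the lens. Leave the other tiles and everything else where they are, and finish while still holding the tile there: do not put it down or let go.

Things in the scene. Friction and masses are not known exactly. Their poses are not given: they have to be found in the camera images.
- puck_lamp: loose black round flat work lamp with a white top, 110 mm diameter, 43 mm high with upright sides, about 0.45 kg, too wide to grasp; origin at the centre of its underside, z up
- light_spot (a point): centre, on the bench surface, of the ring of grey tape in front of the camera stand; the tape is flat (no height), 144 mm inner and 168 mm outer diameter; it is the origin of the camera stand
- camera_stand: fixed stand of the inspection camera; origin on the bench at the centre of the taped ring; the foot and post stand 170 to 180 mm from there along its +x (away from the robot); the camera above them looks back along its -x, over the ring; z up. Round foot 120 mm diameter, 18 mm high; post 18 mm thick; camera about 280 mm up
- lens (a point): centre of the front of the black lens of the inspection camera: a small grey camera, body 65 x 56 x 50 mm, on top of the stand, its tilting axis 280 mm above the bench and 60 mm behind this point; it looks down on the robot's side by 9 to 26 degrees below level (varies; stiff: it stays)
- view_point: the point in the air 200 mm straight in front of the lens, on its axis, where the middle of the tall tile should be (nothing is there to see). Its axes are the camera's: x points from here to the lens, z is the upward direction of the camera's picture, y sideways and level
- tall_tile: loose ceramic wall tile, 110 mm tall, 70 mm wide, 9 mm thick, about 0.16 kg, standing on its short edge in one of the rack's three slots (which one varies); told from the others by its height. Origin at the centre of its lower edge face; z up along its long side, y along its width, x is its thickness: +x is the way the green glazed face looks, the other face is bare beige clay
- tile_mid (a point): the middle of the tall tile, 55 mm above its origin
- tile_rack: fixed wooden rack, 120 x 90 mm and 42 mm high, with three slots 12 mm wide and 30 mm deep, 40 mm apart along its x axis, running along its y axis; the tiles stand on the slot floors, 12 mm above the bench. Origin at the centre of its underside; the green faces of its tiles look along its +x axis
- square_tile_a: square tile 70 x 70 x 9 mm on edge in the rack, to be left there; origin at the centre of its lower edge, axes as on the tall tile
- square_tile_b: second square tile 70 x 70 x 9 mm on edge in the rack, to be left there; origin and axes as on the first
- mallet: loose mallet with wooden handle and black rubber head, 260 mm long, lying on the bench; leave alone
- spacer_jar: loose clear jar with a white cap, 60 mm diameter, 85 mm high; origin under its centre; leave alone
- cutter_knife: loose black and yellow cutter knife, 145 mm long, 16 mm high, lying near the robot; leave alone
- spirit_level: loose aluminium spirit level, 300 x 22 x 45 mm, lying at the right; leave alone
- tile_pile_a: loose pile of square tiles, 70 x 70 mm, 45 mm high, at the left; leave alone
- tile_pile_b: loose pile of square tiles, 70 x 70 mm, 36 mm high, at the left; leave alone
Mind the look-alikes: they are no part of the job. Of the things that look like the tile_rack, the middle-sized one is meant.

How it is judged:
On the way, in this order (a step that is already met when the one before it is completed fails the run):
1. the puck lamp stands inside the taped ring, at rest (horizontal distance between puck_lamp and light_spot below 0.02 m and angle between puck_lamp's own z axis and vertical below 0.05 rad and height (world z) of puck_lamp below 0.006 m and linear speed of puck_lamp below 0.02 m/s), for 0.2 s.
2. the tall tile is lifted clear of the rack (height (world z) of tall_tile above 0.06 m and contact force between tall_tile and tile_rack below 0.05 N and contact force between tall_tile and the fingers above 1 N), for 0.1 s.
At the end, for the whole second after the job is handed in: Still gripped, at rest, touching nothing else: tile middle within 25 mm of the point 200 mm before the lens, green face to it, square within 9 deg, long side up within 11 deg. Lamp flat on the bench within 20 mm of the ring centre; all else within 30 mm of its start (horizontal distance between puck_lamp and light_spot below 0.02 m and angle between puck_lamp's own z axis and vertical below 0.05 rad and height (world z) of puck_lamp below 0.006 m and distance between tile_mid and view_point below 0.025 m and angle between the x axis of tall_tile and the x axis of view_point, either way round below 0.16 rad and angle between the z axis of tall_tile and the z axis of view_point, either way round below 0.2 rad and x of lens in the frame of tall_tile above 0.1 m and contact force between tall_tile and the fingers above 1 N and contact force between tall_tile and tile_rack below 0.05 N and contact force between tall_tile and puck_lamp below 0.05 N and contact force between tall_tile and camera_stand below 0.05 N and linear speed of tall_tile below 0.02 m/s and angular speed of tall_tile below 0.15 rad/s and distance of each of square_tile_a, square_tile_b, mallet, spacer_jar, cutter_knife, spirit_level, tile_pile_a, tile_pile_b from where it was at the start of the episode below 0.03 m); the arm keeps its last pose, push and grip.
It fails at once if the lamp is lifted off the bench or tipped (height (world z) of puck_lamp above 0.02 m or angle between puck_lamp's own z axis and vertical above 0.4 rad).
It fails at once if another tile or a bystander is shifted by more than 30 mm (distance of any of square_tile_a, square_tile_b, mallet, spacer_jar, cutter_knife, spirit_level, tile_pile_a, tile_pile_b from where it was at the start of the episode above 0.03 m).
It also fails if it takes over 72 s, if anything falls off the work surface, if the arm or the gripper's body presses on something with over 40 N, if the wrist force passes 120 N, or if a joint passes its speed limit or range.

## Robot

A 6-joint arm with a two-finger parallel gripper is mounted at the origin on the work surface. World frame = base frame: x ahead of the robot, y to its left, z up, the work surface at z = 0. Lengths are in m, angles in rad, forces in N, time in s.
With the tool pointing down it reaches from about 0.3 to 0.875 m from the base axis. Payload 6.4 kg.
Tool frame: the origin (TCP) lies on the mounting face of the last link; the fingertips stand 173 mm ahead of it and the grasp point (between the pads) lies 155 mm ahead of it (ctrl.tip_reach is the distance from the TCP to the fingertips, in m); z points along the fingers, y is the line along which they close (so a half turn about z gives the same grasp; the last joint's range is limited). The gripper opens to 85 mm and grips with 20 to 120 N. Pads are 22 mm wide; open, the fingers measure 114 mm over their backs; the gripper's body (76 mm by 85 mm) begins 54 mm behind the grasp point. The pads swing forward as they close: fully open they stand 13 mm farther back than shut.
Start: joints at [-1.313, 0.181, 1.607, -0, 1.354, -0.206], TCP at [0.257, -0.514, 0.405] pointing down, gripper open.
Joint ranges: [-2.99, 2.99], [-0.89, 2.07], [0.3, 2.58], [-1.14, 4.28], [0, 2.63], [-3.12, 3.12]. Speed limits (rad/s): [2.57, 2.57, 3.01, 3.14, 3.14, 3.14].

## Interface

Orientations are given as a unit quaternion [w, x, y, z].
In Python, from bench import ctrl gives the robot as it stands.
- The arm moves only by the shell command python3 -m pendant 'ROWS'. ROWS is JSON, a list that holds one entry, the list of rows, each a list of 7 numbers: the opening, from 0 (shut) to 1 (fully open), then the shift along the tool's x, y, z in mm, then the turn, a rotation vector about the tool's x, y, z in rad. A call has 1 to 5 rows; each row is the pose to reach, as a shift and turn from the pose commanded when the call began, along the tool's axes at that moment; what a row does not reach only later rows make up. A row lasts 1/12 s, in which the tool goes at most 41.7 mm and 7.16 degrees, less where a joint would pass 70% of its speed; a pose out of reach is approached as far as the arm can. A call with a gripper value outside its range is refused whole. The fingers move at their own pace and stop on an object; the grip force is fixed at half the most. Time passes only in rows, so rows that repeat a pose let the fingers close. It gives the time, the measured TCP pose, the force, the opening and the grip force at its end, in the units of the state.
- ctrl.get_obs(): the state, without advancing time (a new reading comes with each control period).
- ctrl.camera(name): name is "side" or "top" or "wrist"; returns the picture (480x640x3 uint8, red, green, blue); there is no depth.
- ctrl.camera_params(name): a dict with "mtx" (3x3 intrinsics, pixels), "world_from_camera" (4x4, takes a point from camera to world coordinates); the wrist camera has in their place "tool_from_camera" (4x4, takes a point from camera to tool coordinates, whose origin is the TCP and whose axes are the flange's). Camera axes: x right, y down, z forward; pixel columns grow to the right and rows downward; lengths in m; the calibration is good to about 2 mm. A picture is of the moment at which its call begins: read the wrist's pose just before it. camera_params takes no time and is no camera call.
- ctrl.hand_in(): hands the job in; it is judged then, once.
Trained networks look in the newest picture that a camera, given by its name, has taken for a name from the list of things; names that differ only in an ending like _2 or _b are one class to them, and where a whole thing is asked for, a point or a joint stands for the part that bears it (a point fixed in the world has none). Each returns a list of dicts, best first, with "confidence" (0 to 1); they miss things now and then, are a little off and sometimes report something else, mostly with a low value. They report only what shows in the picture. A call takes as long as a camera call. They do not tell look-alikes from the thing itself.
- ctrl.boxes_of(camera, name): "point" ([column, row] as shares, 0 to 1, of the picture: columns of its width, rows of its height, amid what is visible of it).
The state is a dict: "time_s": time; "q": joint angles; "dq": joint speeds; "joint_efforts": joint torques, N m; "eef_pos": TCP position; "eef_rot": TCP orientation; "wrist_force": force on the tool from outside, world axes, zero at the start; "torque": the same for the moment, N m; "opening": opening from 0.0 (shut) to 1.0 (fully open); "grasp_force": force on a finger pad.
Only numpy, scipy, OpenCV 4.12 (cv2) and the standard library are available. Lean on these libraries where they do the work, as an engineer would, in place of code of your own. Each camera call takes 0.05 s, during which the arm holds its last target. There are 200 camera calls.

## Working session

There is one attempt and no reset: what is moved stays moved. The work goes in short steps, Python scripts to look and compute and a shell command to move; the robot and the scene stay as the last step left them, time stands still between calls to the robot, and variables do not carry over. Pictures are saved under pics/ and viewed, at most 10 in all, crops included, and the job is handed in when it is done.

```bash
ls; mkdir -p pics
python3 - <<'E'
from bench import ctrl
import cv2
for c in ["top","side"]:
    im=ctrl.camera(c); cv2.imwrite(f"pics/{c}0.png",im[:,:,::-1])
    for n in ["puck_lamp","tall_tile","tile_rack","camera_stand","lens","square_tile_a","mallet","spacer_jar","cutter_knife","spirit_level","tile_pile_a"]:
        print(c,n,[(round(d["point"][0]*640),round(d["point"][1]*480),round(d["confidence"],2)) for d in ctrl.boxes_of(c,n)])
    p=ctrl.camera_params(c); print(p["mtx"],p["world_from_camera"])
o=ctrl.get_obs();print(o)
print(ctrl.camera_params("wrist"))
E
```

```text
pics
top puck_lamp [(406, 241, 0.86)]
top tall_tile []
top tile_rack [(238, 248, 0.91), (200, 236, 0.88), (387, 302, 0.75), (303, 156, 0.39)]
top camera_stand [(303, 152, 0.72), (152, 236, 0.57)]
top lens [(303, 132, 0.85)]
top square_tile_a [(224, 189, 0.73), (236, 256, 0.47)]
top mallet [(406, 191, 0.88)]
top spacer_jar [(226, 188, 0.51)]
top cutter_knife [(320, 272, 0.72), (233, 258, 0.7)]
top spirit_level [(473, 242, 0.64)]
top tile_pile_a [(166, 280, 0.77), (154, 237, 0.57)]
[[492.89908371   0.         316.01917369]
 [  0.         492.89908371 236.49026078]
 [  0.           0.           1.        ]] [[-0.02873436 -0.9958833   0.0859697   0.4047714 ]
 [-0.99958403  0.02841507 -0.00493563  0.01279281]
 [ 0.00247248 -0.08607576 -0.99628553  1.71848646]
 [ 0.          0.          0.          1.        ]]
side puck_lamp [(380, 226, 0.77), (403, 182, 0.3)]
side tall_tile [(260, 330, 0.62), (177, 453, 0.61)]
side tile_rack [(412, 256, 0.96), (226, 395, 0.81), (270, 362, 0.55)]
side camera_stand [(234, 242, 0.77), (282, 358, 0.45)]
side lens [(223, 177, 0.76)]
side square_tile_a [(269, 
[... 1125 characters left out ...]
]), 'wrist_force': array([-0.3229466 ,  0.38675215, -0.81424889]), 'torque': array([-0.00160562, -0.02352847,  0.04850912]), 'grasp_force': 0.0, 'opening': 0.9966273216804641}
{'mtx': array([[336.075653  ,   0.        , 322.82678823],
       [  0.        , 336.075653  , 239.43260705],
       [  0.        ,   0.        ,   1.        ]]), 'tool_from_camera': array([[ 1.05956534e-03, -9.56087105e-01, -2.93080748e-01,
         7.51979583e-02],
       [ 9.99998414e-01,  5.93527253e-04,  1.67905913e-03,
        -5.64451987e-04],
       [-1.43137537e-03, -2.93082062e-01,  9.56086218e-01,
         3.03884749e-02],
       [ 0.00000000e+00,  0.00000000e+00,  0.00000000e+00,
         1.00000000e+00]])}
```

View pics/top0.png

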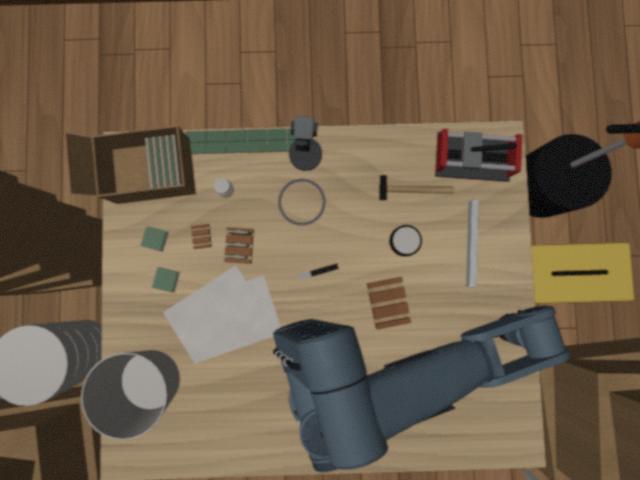

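View pics/side0.png

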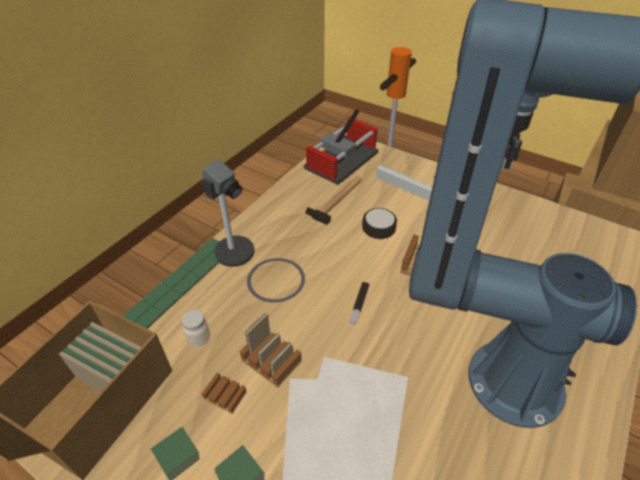

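The top view shows three rack-like objects: small empty (201,236), middle with tiles (239,246) and large empty (389,302). The middle one, holding the tiles, is the one meant. The puck is at (406,240), the ring at (302,202), and the camera lens looks toward the robot. I'll confirm the rack in an enlarged crop and measure.

```bash
cat > h.py <<'E'
import numpy as np, cv2
from bench import ctrl
from scipy.spatial.transform import Rotation as R
def wpose():
    o=ctrl.get_obs(); T=np.eye(4); w,x,y,z=o["eef_rot"]
    T[:3,:3]=R.from_quat([x,y,z,w]).as_matrix(); T[:3,3]=o["eef_pos"]; return T
def cam(n,T=None):
    p=ctrl.camera_params(n)
    return p["mtx"], (p["world_from_camera"] if n!="wrist" else T@p["tool_from_camera"])
def ray(K,W,u,v):
    d=W[:3,:3]@np.linalg.solve(K,[u,v,1.]); return W[:3,3],d
def onz(K,W,u,v,z):
    c,d=ray(K,W,u,v); return c+d*(z-c[2])/d[2]
def proj(K,W,P):
    q=(np.asarray(P)-W[:3,3])@W[:3,:3]; return q[...,:2]/q[...,2:]*[K[0,0],K[1,1]]+K[:2,2]
def tri(obs): # [(K,W,u,v)]
    A=np.zeros((3,3));b=np.zeros(3)
    for K,W,u,v in obs:
        c,d=ray(K,W,u,v); d=d/np.linalg.norm(d); M=np.eye(3)-np.outer(d,d); A+=M; b+=M@c
    return np.linalg.solve(A,b)
E
python3 - <<'E'
from h import *
t=cv2.imread("pics/top0.png"); s=cv2.imread("pics/side0.png")
def crop(im,x,y,w,h,W,H): return cv2.resize(im[y:y+h,x:x+w],(W,H),interpolation=cv2.INTER_CUBIC)
a=crop(t,185,215,80,60,400,300); b=crop(s,200,300,120,90,400,300)
c=crop(t,270,105,80,60,400,300); d=crop(s,180,150,80,60,400,300)
cv2.imwrite("pics/crop1.png",np.vstack([np.hstack([a,b]),np.hstack([c,d])]))
K,W=cam("top"); Ks,Ws=cam("side")
print("puck",onz(K,W,406,240.5,.043),onz(Ks,Ws,380,218,.043))
# ring fit top: grey low-saturation annulus
for n,im,K_,W_,c0 in [("top",t,K,W,(302,202)),("side",s,Ks,Ws,(276,280))]:
    hsv=cv2.cvtColor(im,cv2.COLOR_BGR2HSV)
    yy,xx=np.mgrid[:480,:640]
    m=(hsv[...,1]<70)&(np.hypot(xx-c0[0],yy-c0[1])<34)
    pts=np.array([onz(K_,W_,u,v,0)[:2] for v,u in np.argwhere(m)])
    from scipy.optimize import least_squares
    r=least_squares(lambda p:np.hypot(*(pts-p[:2]).T)-p[2],[*pts.mean(0),.078],loss="soft_l1",f_scale=.004)
    print(n,"ring",r.x,len(pts))
print("lens",tri([(K,W,303,146),(Ks,Ws,234,188)]), "rack mid",onz(K,W,239,246,.042),onz(Ks,Ws,270,360,.03))
print("post/foot",onz(K,W,306,153,.018),onz(Ks,Ws,234,249,.018))
E
```

```text
puck [ 0.52687273 -0.3019201   0.043     ] [ 0.52576997 -0.30162911  0.043     ]
top ring [0.67855148 0.05206156 0.07857365] 583
side ring [0.67681543 0.05099008 0.07805545] 398
lens [0.80197377 0.03602613 0.26936161] rack mid [0.52441318 0.26771704 0.042     ] [0.51827534 0.28389308 0.03      ]
post/foot [0.84687378 0.03110066 0.018     ] [0.84279601 0.03563053 0.018     ]
```

View pics/crop1.png

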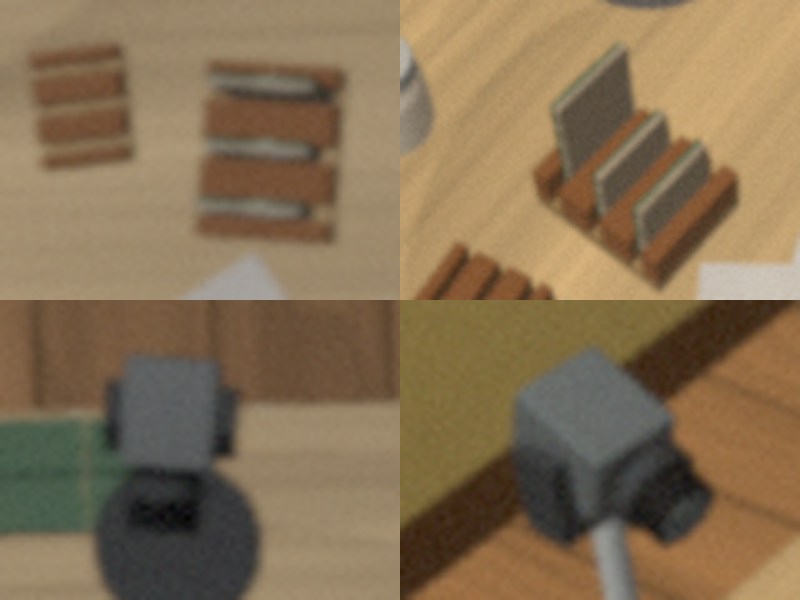

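The crop confirms it: the middle-sized rack holds three tiles, with the tall one in the slot farthest from the robot and beige faces toward the robot (green away, toward the lens). First I push the puck with the open fingers as a cradle.

```bash
cat >> h.py <<'E'
def delta(pos,Rt):
    T=wpose(); d=T[:3,:3].T@(np.asarray(pos)-T[:3,3])*1000
    print("shift mm",d.round(1),"turn",R.from_matrix(T[:3,:3].T@Rt).as_rotvec().round(3))
def down(az): # tool pointing down, tool x at azimuth
    x=np.array([np.cos(az),np.sin(az),0]); z=np.array([0,0,-1.]); return np.array([x,np.cross(z,x),z]).T
E
python3 - <<'E'
from h import *
p=np.array([.5265,-.3018]); g=np.array([.6777,.0515]); d=g-p; L=np.hypot(*d); az=np.arctan2(d[1],d[0]); d/=L
print(L,az); s=p-.10*d; print(s)
delta([*s,.405],down(az)); delta([*s,.178],down(az))
K,W=cam("top")
for n,u,v in [("mallethead",383,200),("knife",338,265),("bigrack",403,278),("bigrack2",410,322)]: print(n,onz(K,W,u,v,.03))
E
```

```text
0.38429458752368606 1.1664170631013533
[ 0.48715518 -0.39373468]
shift mm [259.5  -5.   -0.3] turn [-0.    -0.    -0.703]
shift mm [259.5  -5.  226.7] turn [-0.    -0.    -0.703]
mallethead [ 0.67059485 -0.23098939  0.03      ]
knife [ 0.45045215 -0.06793936  0.03      ]
bigrack [ 0.39977243 -0.28840684  0.03      ]
bigrack2 [ 0.25061765 -0.30560469  0.03      ]
```

```bash
python3 -m pendant '[[[0.85,40,0,0,0,0,-0.12],[0.85,80,-1,0,0,0,-0.24],[0.85,120,-2,0,0,0,-0.36],[0.85,160,-3,0,0,0,-0.48],[0.85,200,-4,0,0,0,-0.6]]]'
python3 - <<'E'
from h import *
az=1.1664;s=[.4872,-.3937]
delta([*s,.25],down(az)); delta([*s,.178],down(az))
E
```

```text
time_s: 1.62
eef_pos: [0.4357, -0.4202, 0.4049]
eef_rot: [0.0, 0.86, 0.51, 0.0]
wrist_force: [0.5, -1.0, 0.0]
opening: 0.846
grasp_force: 0.0
shift mm [ 48.   32.3 154.9] turn [ 0.     0.    -0.097]
shift mm [ 48.   32.3 226.9] turn [ 0.     0.    -0.097]
```

```bash
python3 -m pendant '[[[0.85,24,16,20,0,0,-0.1],[0.85,48,32,40,0,0,-0.1],[0.85,48,32,80,0,0,-0.1],[0.85,48,32,120,0,0,-0.1],[0.85,48,32,150,0,0,-0.1]]]'; python3 -m pendant '[[[0.85,0,0,25,0,0,0],[0.85,0,0,50,0,0,0],[0.85,0,0,70,0,0,0],[0.85,0,0,75,0,0,0],[0.85,0,0,75,0,0,0]]]'
python3 - <<'E'
from h import *
delta([.4872,-.3937,.178],down(1.1664))
g=np.array([.6777,.0515]);d=np.array([np.cos(1.1664),np.sin(1.1664)])
delta([*(g-.05*d),.178],down(1.1664))
E
```

```text
time_s: 2.03
eef_pos: [0.4857, -0.3934, 0.2516]
eef_rot: [-0.001, 0.835, 0.55, -0.0]
wrist_force: [-0.4, -0.1, -0.7]
opening: 0.85
grasp_force: 0.0
time_s: 2.45
eef_pos: [0.485, -0.3941, 0.1777]
eef_rot: [-0.002, 0.835, 0.55, -0.0]
wrist_force: [0.0, -0.0, 0.9]
opening: 0.849
grasp_force: 0.0
shift mm [ 1.2  1.9 -0.3] turn [-0.004 -0.002 -0.003]
shift mm [435.5   0.7   0.5] turn [-0.004 -0.002 -0.003]
```

```bash
P="python3 -m pendant"; 
python3 -m pendant '[[[0.85,10,0.5,0,0,0,0],[0.85,20,1,0,0,0,0],[0.85,30,1,0,0,0,0],[0.85,40,1,0,0,0,0],[0.85,50,1,0,0,0,0]]]'
python3 -m pendant '[[[0.85,12,0,0,0,0,0],[0.85,24,0,0,0,0,0],[0.85,36,0,0,0,0,0],[0.85,48,0,0,0,0,0],[0.85,60,0,0,0,0,0]]]'
python3 -m pendant '[[[0.85,12,0,0,0,0,0],[0.85,24,0,0,0,0,0],[0.85,36,0,0,0,0,0],[0.85,48,0,0,0,0,0],[0.85,60,0,0,0,0,0]]]'
python3 -m pendant '[[[0.85,12,0,0,0,0,0],[0.85,24,0,0,0,0,0],[0.85,36,0,0,0,0,0],[0.85,48,0,0,0,0,0],[0.85,60,0,0,0,0,0]]]'
python3 -m pendant '[[[0.85,12,0,0,0,0,0],[0.85,24,0,0,0,0,0],[0.85,36,0,0,0,0,0],[0.85,48,0,0,0,0,0],[0.85,60,0,0,0,0,0]]]'
python3 - <<'E'
from h import *
T=wpose(); im=ctrl.camera("wrist"); cv2.imwrite("pics/w1.png",im[:,:,::-1])
side=ctrl.camera("side"); cv2.imwrite("pics/s1.png",side[:,:,::-1])
for c in ["side","wrist"]:
    K,W=cam(c,T)
    for d in ctrl.boxes_of(c,"puck_lamp"):
        u,v=d["point"][0]*640,d["point"][1]*480; print(c,u,v,d["confidence"],onz(K,W,u,v,.03))
g=np.array([.6777,.0515]);d=np.array([np.cos(1.1664),np.sin(1.1664)])
delta([*(g-.053*d),.178],down(1.1664))
E
```

```text
time_s: 2.87
eef_pos: [0.5073, -0.3484, 0.181]
eef_rot: [0.001, 0.835, 0.55, 0.0]
wrist_force: [0.3, -3.7, 1.2]
opening: 0.847
grasp_force: 2.2
time_s: 3.28
eef_pos: [0.5309, -0.2939, 0.1808]
eef_rot: [0.001, 0.835, 0.55, -0.0]
wrist_force: [-2.0, -5.1, 3.9]
opening: 0.847
grasp_force: 2.8
time_s: 3.7
eef_pos: [0.5545, -0.2387, 0.1807]
eef_rot: [0.001, 0.835, 0.55, -0.0]
wrist_force: [-2.2, -4.8, 4.2]
opening: 0.851
grasp_force: 3.0
time_s: 4.12
eef_pos: [0.5782, -0.1835, 0.1807]
eef_rot: [0.001, 0.835, 0.55, -0.0]
wrist_force: [-3.0, -4.6, 5.1]
opening: 0.85
grasp_force: 3.2
time_s: 4.53
eef_pos: [0.6018, -0.1284, 0.1807]
eef_rot: [0.001, 0.835, 0.55, -0.0]
wrist_force: [-2.7, -6.4, 5.3]
opening: 0.852
grasp_force: 3.4
side 239.488 470.112 0.2 [0.41842194 0.51801233 0.03      ]
wrist 321.79200000000003 182.976 0.78 [ 0.6251748  -0.07389272  0.03      ]
shift mm [142.   -0.3   1.4] turn [-0.001 -0.    -0.001]
```

View pics/w1.png

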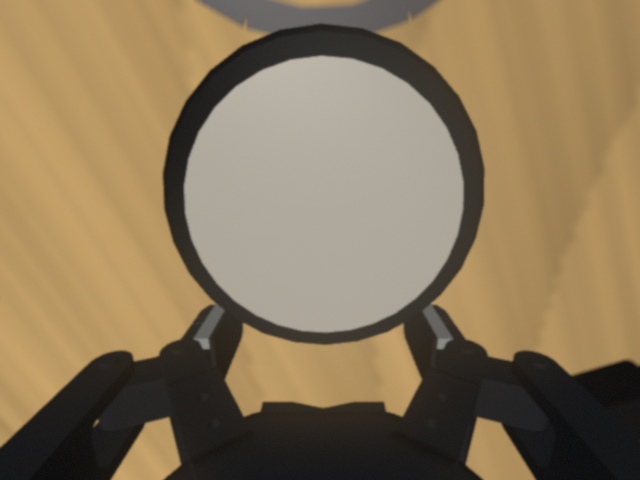

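The puck (white top centred near (323,196)) sits squarely in the finger cradle, with the ring just ahead at the top edge of the picture.

```bash
cat > m.py <<'E'
from h import *
def puck(im,T):
    hsv=cv2.cvtColor(im,cv2.COLOR_RGB2HSV); m=((hsv[...,1]<45)&(hsv[...,2]>120)).astype(np.uint8)
    n,l,st,c=cv2.connectedComponentsWithStats(m); i=1+np.argmax(st[1:,4])
    cs,_=cv2.findContours((l==i).astype(np.uint8),cv2.RETR_EXTERNAL,cv2.CHAIN_APPROX_NONE)
    K,W=cam("wrist",T); P=np.array([onz(K,W,u,v,.043)[:2] for u,v in cs[0][:,0]])
    return cv2.minEnclosingCircle(P.astype(np.float32))
E
python3 - <<'E'
from m import *
T=wpose(); c,r=puck(cv2.imread("pics/w1.png")[:,:,::-1].copy(),T); print(c,r)
g=np.array([.6777,.0515])-c; az=1.1664
print("forward",g@[np.cos(az),np.sin(az)],"side(tool y)",g@[np.sin(az),-np.cos(az)])
E
```

```text
(0.6219725012779236, -0.07943955063819885) 0.044746335595846176
forward 0.14230473429948906 side(tool y) -0.0002874562649963497
```

```bash
python3 -m pendant '[[[0.85,12,0,0,0,0,0],[0.85,24,0,0,0,0,0],[0.85,36,0,0,0,0,0],[0.85,48,0,0,0,0,0],[0.85,60,0,0,0,0,0]]]'
python3 -m pendant '[[[0.85,12,0,0,0,0,0],[0.85,24,0,0,0,0,0],[0.85,36,0,0,0,0,0],[0.85,45,0,0,0,0,0],[0.85,53,0,0,0,0,0]]]'
python3 -m pendant '[[[0.85,8,0,0,0,0,0],[0.85,15,0,0,0,0,0],[0.85,20,0,0,0,0,0],[0.85,24,0,0,0,0,0],[0.85,26,0,0,0,0,0]]]'
python3 - <<'E'
from m import *
T=wpose(); im=ctrl.camera("wrist"); c,r=puck(im,T); print(c,r)
g=np.array([.6777,.0515])-c; az=1.1664
print("forward",g@[np.cos(az),np.sin(az)],"side(tool y)",g@[np.sin(az),-np.cos(az)])
E
```

```text
time_s: 5.15
eef_pos: [0.6253, -0.0723, 0.1793]
eef_rot: [-0.0, 0.835, 0.55, -0.0]
wrist_force: [-1.1, -2.3, -2.5]
opening: 0.853
grasp_force: 1.2
time_s: 5.57
eef_pos: [0.6464, -0.0238, 0.1796]
eef_rot: [-0.0, 0.835, 0.55, -0.0]
wrist_force: [-1.3, -2.4, -2.0]
opening: 0.847
grasp_force: 1.1
time_s: 5.98
eef_pos: [0.6565, -0.0009, 0.1797]
eef_rot: [-0.0, 0.835, 0.55, 0.0]
wrist_force: [-2.0, -1.7, -1.6]
opening: 0.851
grasp_force: 1.2
(0.6776896119117737, 0.04716012254357338) 0.04533987119793892
forward 0.003993910660980444 side(tool y) -0.0016980347114484197
```

```bash
python3 -m pendant '[[[0.85,2,0,0,0,0,0],[0.85,4,-1,0,0,0,0],[0.85,4,-1,0,0,0,0],[0.85,-10,0,0,0,0,0],[0.85,-25,0,0,0,0,0]]]'
python3 -m pendant '[[[0.85,-15,0,-20,0,0,0],[0.85,-20,0,-55,0,0,0],[0.85,-20,0,-95,0,0,0],[0.85,-20,0,-135,0,0,0],[0.85,-20,0,-160,0,0,0]]]'
python3 - <<'E'
from m import *
T=wpose(); im=ctrl.camera("wrist"); cv2.imwrite("pics/w2.png",im[:,:,::-1]); c,r=puck(im,T); print(c,r)
ctrl.camera("top"); print(cv2.imwrite("pics/t2.png",ctrl.camera("top")[:,:,::-1]))
print([ (d["point"],d["confidence"]) for d in ctrl.boxes_of("wrist","lens")])
E
```

```text
time_s: 6.45
eef_pos: [0.6464, -0.0245, 0.18]
eef_rot: [0.0, 0.835, 0.55, 0.0]
wrist_force: [-0.5, 0.5, 0.0]
opening: 0.847
grasp_force: 0.0
time_s: 6.87
eef_pos: [0.6387, -0.0445, 0.3446]
eef_rot: [0.002, 0.836, 0.549, 0.002]
wrist_force: [0.6, -0.4, 0.5]
opening: 0.85
grasp_force: 0.0
(0.6786606311798096, 0.051160868257284164) 0.045584164559841156
True
[]
```

View pics/w2.png

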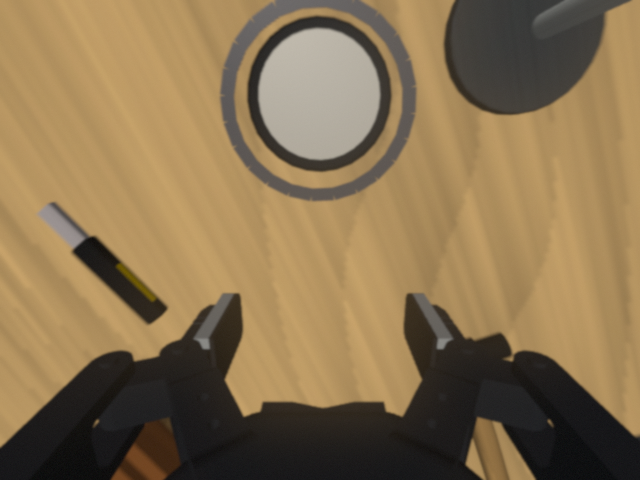

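The puck is centred in the ring ((320,94) in the picture, margin even all round). Now two tilted wrist views of the inspection camera.

```bash
cat >> h.py <<'E'
def look(C,az,tilt): # tool z tilted up from straight down by tilt toward azimuth az, camera centre at C
    Rt=down(az)@R.from_rotvec([0,tilt,0]).as_matrix()
    t=ctrl.camera_params("wrist")["tool_from_camera"][:3,3]
    pos=np.asarray(C)-Rt@t; return pos,Rt
E
python3 - <<'E'
from h import *
lens=np.array([.802,.036,.267])
for C,az,ti in [((.66,-.12,.47),.84,.7),((.60,.10,.47),-.3,.7)]:
    pos,Rt=look(C,az,ti)
    W=np.eye(4);W[:3,:3]=Rt;W[:3,3]=pos; K,Wc=cam("wrist",W)
    print(pos,proj(K,Wc,lens), "toolz",Rt[:,2],"tip",pos+.173*Rt[:,2]); delta(pos,Rt)
E
```

```text
[ 0.60846494 -0.17756354  0.444655  ] [324.63050608  96.23063471] toolz [ 0.42999136  0.47971227 -0.76484219] tip [ 0.68285345 -0.09457332  0.3123373 ]
shift mm [-134.5   26.  -103.9] turn [-0.111  0.693  0.31 ]
[0.52617508 0.12278826 0.444655  ] [324.41827979  95.34070479] toolz [ 0.61544466 -0.19037934 -0.76484219] tip [0.63264701 0.08985263 0.3123373 ]
shift mm [ 108.5 -168.8 -104.2] turn [-0.509  0.567  1.398]
```

```bash
python3 -m pendant '[[[0.85,-25,5,-30,-0.02,0.11,0.05],[0.85,-50,10,-60,-0.04,0.22,0.1],[0.85,-75,15,-90,-0.06,0.33,0.15],[0.85,-105,20,-104,-0.075,0.44,0.2],[0.85,-134,26,-104,-0.09,0.55,0.25]]]'
python3 -m pendant '[[[0.85,0,0,0,-0.01,0.07,0.02],[0.85,0,0,0,-0.02,0.14,0.04],[0.85,0,0,0,-0.02,0.14,0.06],[0.85,0,0,0,-0.02,0.14,0.06]]]'
python3 - <<'E'
from h import *
T=wpose(); im=ctrl.camera("wrist"); cv2.imwrite("pics/w3.png",im[:,:,::-1]); np.save("T3",T)
print([ (np.array(d["point"])*[640,480],d["confidence"]) for d in ctrl.boxes_of("wrist","lens")])
pos,Rt=look((.60,.10,.47),-.3,.7);print(T[:3,3]);delta(pos,Rt)
E
```

```text
time_s: 7.48
eef_pos: [0.6092, -0.1777, 0.447]
eef_rot: [-0.11, 0.864, 0.421, 0.255]
wrist_force: [0.6, -0.3, -0.2]
opening: 0.85
grasp_force: 0.0
time_s: 7.82
eef_pos: [0.6086, -0.1767, 0.4413]
eef_rot: [-0.141, 0.859, 0.382, 0.309]
wrist_force: [-0.1, -0.3, -1.0]
opening: 0.852
grasp_force: 0.0
[(array([364.288,  49.392]), 0.9), (array([170.112, 126.72 ]), 0.39), (array([ 20.8  , 110.016]), 0.29)]
[ 0.60858742 -0.1766933   0.44131906]
shift mm [ 129.7 -261.   105.4] turn [-0.735  0.007  0.875]
```

```bash
python3 -m pendant '[[[0.85,14,-27,11,-0.075,0,0.09],[0.85,28,-54,22,-0.15,0,0.18],[0.85,42,-81,33,-0.225,0,0.27],[0.85,56,-108,44,-0.3,0,0.355],[0.85,66,-132,54,-0.37,0,0.44]]]' >/dev/null
python3 - <<'E'
from h import *
pos,Rt=look((.60,.10,.47),-.3,.7);delta(pos,Rt)
E
```

```text
shift mm [  -1.4 -150.1   -1.5] turn [-0.361  0.002  0.433]
```

View pics/w3.png

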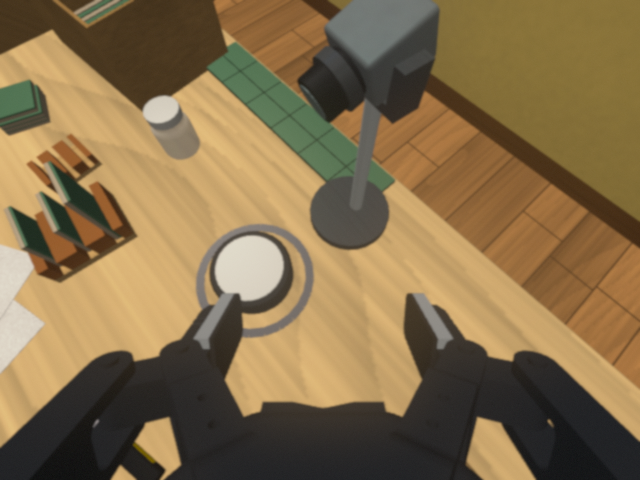

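The picture shows the lens front at about (317,94), and the green glazed faces on the side away from the robot, as expected. Now the second view.

```bash
python3 -m pendant '[[[0.85,0,-30,0,-0.075,0,0.09],[0.85,0,-60,0,-0.15,0,0.18],[0.85,0,-90,0,-0.225,0,0.27],[0.85,0,-120,0,-0.3,0,0.355],[0.85,0,-150,0,-0.36,0,0.43]]]'
python3 -m pendant '[[[0.85,0,0,0,0,0,0],[0.85,0,0,0,0,0,0]]]' >/dev/null
python3 - <<'E'
from h import *
T=wpose(); im=ctrl.camera("wrist"); cv2.imwrite("pics/w4.png",im[:,:,::-1]); np.save("T4",T)
a=cv2.imread("pics/w3.png")[0:150,250:450]; b=im[0:150,220:420,::-1]
cv2.imwrite("pics/crop2.png",np.hstack([cv2.resize(x,(400,300),interpolation=cv2.INTER_CUBIC) for x in (a,b)]))
K,W=cam("wrist",T); print(proj(K,W,[.802,.036,.267]))
E
```

```text
time_s: 8.75
eef_pos: [0.5389, 0.0822, 0.4435]
eef_rot: [0.017, 0.942, -0.043, 0.332]
wrist_force: [-0.0, -0.2, -0.2]
opening: 0.847
grasp_force: 0.0
[353.6765006  107.25114046]
```

View pics/crop2.png

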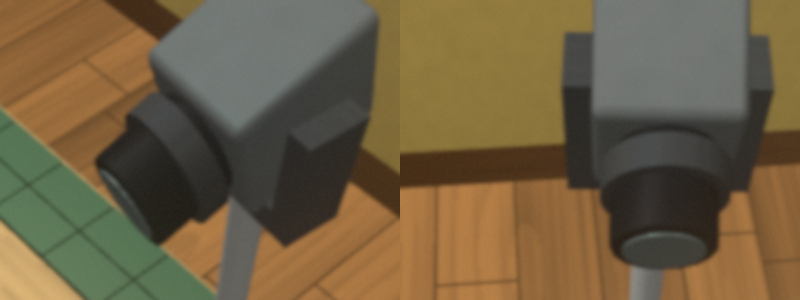

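Crop: the lens front rim is centred at about full-picture (313.5,101.5) in view 3 and (352,125) in view 4.

Run:
```python
from h import *
A=cam("wrist",np.load("T3.npy"));B=cam("wrist",np.load("T4.npy"));t=cam("top");s=cam("side")
def p3(x,y): return (*A,250+x/2,y/2)
def p4(x,y): return (*B,220+x/2,y/2)
L=tri([p3(127,203),p4(264,250)]); L4=tri([p3(127,203),p4(264,250),(*t,303,148),(*s,237.6,193)])
print("lens",L,L4)
for (K,W,u,v) in [p3(127,203),p4(264,250),(*t,303,148),(*s,237.6,193)]: print(proj(K,W,L)-[u,v])
cl=tri([p3(152,55),p4(197,110)]);cr=tri([p3(237,135),p4(347,110)]);print("top front corners",cl,cr,np.linalg.norm(cl-cr))
ring=np.array([.6777,.0515])
for l in (L,L4):
    r=l[:2]-ring; print("horiz",np.hypot(*r),"yaw",np.degrees(np.arctan2(r[1],r[0])),"pitch",np.degrees(np.arcsin((.28-l[2])/.06)))
e=cl-cr; print("edge yaw",np.degrees(np.arctan2(-e[0],e[1])))
# wrist view foot centre & rack top corners
print("foot",onz(*A,349,212,.009), onz(*t,306,153,.01))
```

```text
lens [0.7893548  0.0383859  0.26248593] [0.79305599 0.03783588 0.25954709]
[-0.06579529  0.14048302]
[-0.0305862  -0.15729701]
[-0.34819845  3.12031235]
[-0.63696799 -0.87069185]
top front corners [0.8230292  0.0609076  0.29595725] [0.81621944 0.00928867 0.29783157] 0.05209990389780284
horiz 0.11242230083621108 yaw -6.698821743428791 pitch 16.97180770559795
horiz 0.11616244391514739 yaw -6.755308516913054 pitch 19.930609063100064
edge yaw -7.515270721219438
foot [0.84603896 0.03221127 0.009     ] [0.84895367 0.03118679 0.01      ]
```

Run:
```python
from h import *
delta([.55,.25,.44],down(1.571))
```

```text
shift mm [  -4.8 -169.3   -0.6] turn [ 0.562 -0.509 -1.586]
```

```bash
python3 -m pendant '[[[0.85,-1,-34,0,0.037,-0.034,-0.105],[0.85,-2,-68,0,0.074,-0.068,-0.21],[0.85,-3,-102,0,0.111,-0.102,-0.315],[0.85,-4,-136,0,0.148,-0.136,-0.42],[0.85,-5,-169,0,0.185,-0.17,-0.525]]]' >/dev/null
python3 -m pendant '[[[0.85,0,0,0,0.037,-0.034,-0.105],[0.85,0,0,0,0.074,-0.068,-0.21],[0.85,0,0,0,0.111,-0.102,-0.315],[0.85,0,0,0,0.148,-0.136,-0.42],[0.85,0,0,0,0.185,-0.17,-0.525]]]' >/dev/null
python3 -m pendant '[[[0.85,0,0,0,0.037,-0.034,-0.105],[0.85,0,0,0,0.074,-0.068,-0.21],[0.85,0,0,0,0.111,-0.102,-0.315],[0.85,0,0,0,0.148,-0.136,-0.42],[0.85,0,0,0,0.19,-0.17,-0.53]]]' >/dev/null
python3 -m pendant '[[[0.85,0,0,0,0,0,0],[0.85,0,0,0,0,0,0]]]'
python3 - <<'E'
from h import *
T=wpose(); im=ctrl.camera("wrist"); cv2.imwrite("pics/w5.png",im[:,:,::-1]); np.save("T5",T)
delta([.55,.25,.44],down(1.571))
E
```

```text
time_s: 10.38
eef_pos: [0.5519, 0.2481, 0.4391]
eef_rot: [-0.001, 0.712, 0.702, 0.001]
wrist_force: [-0.0, -0.2, 0.6]
opening: 0.848
grasp_force: 0.0
shift mm [ 1.8 -1.6 -0.8] turn [-0.    -0.003 -0.015]
```

View pics/w5.png

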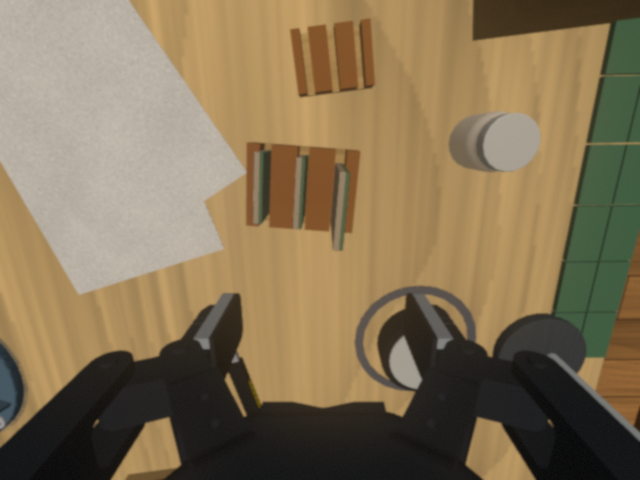

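The wrist view shows the middle rack at (302,188), with the tall tile's top edge running from about (343,168) to (338,248). I'll enlarge it.

Run:
```python
from h import *
im=cv2.imread("pics/w5.png")[135:255,240:365]
cv2.imwrite("pics/crop3.png",cv2.resize(im,None,fx=5,fy=5,interpolation=cv2.INTER_CUBIC)[:600])
```

```text
(no output)
```

View pics/crop3.png

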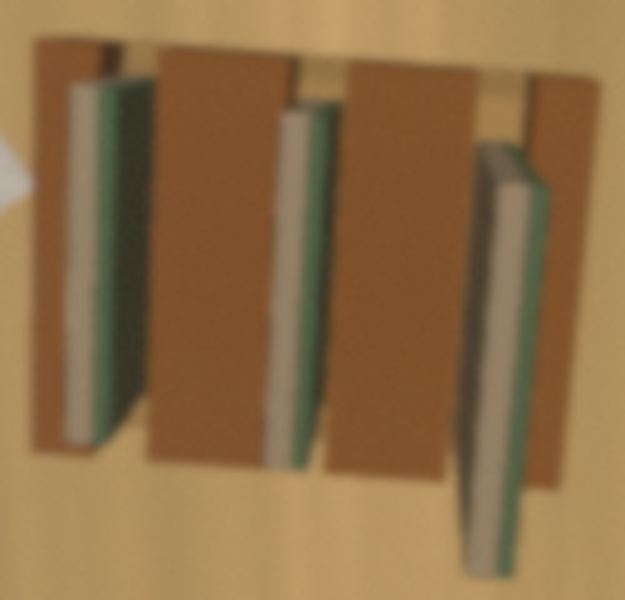

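Run:
```python
from h import *
K,W=cam("wrist",np.load("T5.npy")); f=lambda x,y,z: onz(K,W,240+x/5,135+y/5,z)
a,b=f(522,185,.122),f(490,577,.122); m=(a+b)/2; d=a-b
yaw=np.arctan2(-d[0],d[1]); print("tile",a,b,m,np.linalg.norm(d),"yaw",np.degrees(yaw))
R4=[f(x,y,.042) for x,y in [(35,38),(598,80),(560,488),(32,452)]]
c=sum(R4)/4; e=R4[1]-R4[0]; print("rack",c,[np.linalg.norm(R4[i]-R4[i-1]) for i in range(4)],np.degrees(np.arctan2(e[1],e[0])))
t=cam("top"); print("top-cam tile", onz(*t,185+265/5,215+85/5,.122))
az=np.pi/2+yaw
for z in (.35,.273,.263): delta([m[0],m[1],z],down(az))
```

```text
tile [0.57075157 0.29520766 0.122     ] [0.56538382 0.22564655 0.122     ] [0.5680677  0.26042711 0.122     ] 0.06976791237980208 yaw -4.412537414684183
rack [0.52877084 0.26922335 0.042     ] [np.float64(0.08993444099220299), np.float64(0.11873702098650431), np.float64(0.08976085308477566), np.float64(0.11953480987550841)] -4.8603678965032895
top-cam tile [0.56442177 0.25810425 0.122     ]
shift mm [12.2 16.3 89.3] turn [-0.001 -0.003  0.063]
shift mm [ 12.   16.4 166.3] turn [-0.001 -0.003  0.063]
shift mm [ 12.   16.4 176.3] turn [-0.001 -0.003  0.063]
```

Sizes check (tile 69.8 mm, rack 119×90 mm). Descending on the tile and gripping.

```bash
python3 -m pendant '[[[0.45,6,8,20,0,0,0.03],[0.45,12,16,50,0,0,0.063],[0.45,12,16,80,0,0,0.063],[0.45,12,16,100,0,0,0.063],[0.45,12,16,100,0,0,0.063]]]' 
python3 -m pendant '[[[0.45,0,0,20,0,0,0],[0.45,0,0,40,0,0,0],[0.45,0,0,60,0,0,0],[0.45,0,0,76,0,0,0],[0.45,0,0,76,0,0,0]]]'
python3 - <<'E'
from h import *
delta([.568,.2604,.263],down(np.pi/2-.077))
E
python3 -m pendant '[[[0.2,0,0,0,0,0,0],[0.15,0,0,0,0,0,0],[0.05,0,0,0,0,0,0],[0,0,0,0,0,0,0],[0,0,0,0,0,0,0]]]'
python3 -m pendant '[[[0,0,0,0,0,0,0],[0,0,0,0,0,0,0],[0,0,0,0,0,0,0],[0,0,0,0,0,0,0]]]'
```

```text
time_s: 10.85
eef_pos: [0.5654, 0.26, 0.3339]
eef_rot: [-0.003, 0.734, 0.679, -0.003]
wrist_force: [-1.4, 0.1, -1.6]
opening: 0.449
grasp_force: 0.0
time_s: 11.27
eef_pos: [0.5661, 0.2603, 0.2614]
eef_rot: [-0.002, 0.733, 0.68, -0.001]
wrist_force: [-0.5, -0.7, -0.2]
opening: 0.45
grasp_force: 0.0
shift mm [ 0.3  1.9 -1.6] turn [-0.005 -0.     0.001]
time_s: 11.68
eef_pos: [0.5678, 0.2611, 0.266]
eef_rot: [0.0, 0.733, 0.68, 0.002]
wrist_force: [-0.4, 0.5, 7.0]
opening: 0.094
grasp_force: 59.5
time_s: 12.02
eef_pos: [0.5678, 0.2611, 0.266]
eef_rot: [0.0, 0.733, 0.68, 0.002]
wrist_force: [-0.3, 0.4, 5.9]
opening: 0.099
grasp_force: 59.5
```

```bash
python3 -m pendant '[[[0,0,0,-10,0,0,0],[0,0,0,-25,0,0,0],[0,0,0,-50,0,0,0],[0,0,0,-80,0,0,0],[0,0,0,-110,0,0,0]]]'
python3 -m pendant '[[[0,0,0,-15,0,0,0],[0,0,0,-20,0,0,0],[0,0,0,-20,0,0,0]]]'
cat > tgt.py <<'E'
from h import *
y,p=np.radians(-6.9),np.radians(17)
xa=np.array([np.cos(p)*np.cos(y),np.cos(p)*np.sin(y),np.sin(p)]); ya=np.array([-np.sin(y),np.cos(y),0]); za=np.cross(xa,ya)
L=np.array([.791,.038,.2615]); vp=L-.2*xa
Rt=np.array([ya,xa,-za]).T; pos=vp+.199*za
if __name__=="__main__":
    print(np.linalg.det(Rt),vp,pos); delta(pos,Rt)
    T=wpose(); im=ctrl.camera("wrist"); cv2.imwrite("pics/w6.png",im[:,:,::-1])
E
python3 tgt.py
```

```text
time_s: 12.43
eef_pos: [0.5665, 0.2606, 0.3746]
eef_rot: [-0.001, 0.733, 0.68, -0.001]
wrist_force: [-0.1, 0.7, -1.6]
opening: 0.094
grasp_force: 59.0
time_s: 12.68
eef_pos: [0.5672, 0.2608, 0.3957]
eef_rot: [-0.0, 0.733, 0.68, 0.001]
wrist_force: [-0.1, -0.7, -2.1]
opening: 0.097
grasp_force: 59.1
0.9999999999999999 [0.60112429 0.06097749 0.20302566] [0.54336371 0.06796728 0.39333031]
shift mm [-194.1   -9.5    1.9] turn [-0.295 -0.009  0.045]
```

```bash
python3 -m pendant '[[[0,-15,-1,0,-0.03,0,0.005],[0,-40,-3,0,-0.09,0,0.01],[0,-65,-5,0,-0.15,0,0.02],[0,-90,-6,0,-0.21,0,0.03],[0,-115,-8,1,-0.25,-0.009,0.04]]]'
python3 tgt.py
```

```text
time_s: 13.15
eef_pos: [0.5495, 0.1456, 0.39]
eef_rot: [0.093, 0.741, 0.66, 0.081]
wrist_force: [0.2, -1.0, -1.4]
opening: 0.098
grasp_force: 59.0
0.9999999999999999 [0.60112429 0.06097749 0.20302566] [0.54336371 0.06796728 0.39333031]
shift mm [-77.9   3.5  -2.3] turn [-0.049  0.002  0.006]
```

```bash
python3 -m pendant '[[[0,-20,1,0,-0.02,0,0.003],[0,-40,2,-1,-0.04,0,0.006],[0,-60,3,-2,-0.049,0.002,0.006],[0,-72,3,-2,-0.049,0.002,0.006],[0,-78,3,-2,-0.049,0.002,0.006]]]'
python3 -m pendant '[[[0,0,0,0,0,0,0],[0,0,0,0,0,0,0],[0,0,0,0,0,0,0]]]'
python3 - <<'E'
from tgt import *
delta(pos,Rt); T=wpose(); im=ctrl.camera("wrist"); s=ctrl.camera("side"); t=ctrl.camera("top")
cv2.imwrite("pics/fin.png",np.hstack([cv2.resize(im[:,:,::-1],(400,300)),cv2.resize(s[130:370,130:450,::-1],(400,300))]))
# predicted tile corners in side crop
Kt=T[:3,:3]; mid=T[:3,3]+.199*Kt[:,2]; print("mid",mid)
K,W=cam("side")
for b in(-1,1):
    for c in(-1,1): print(((proj(K,W,mid+b*.035*Kt[:,0]-c*.055*Kt[:,2])-[130,130])*1.25+[400,0]).round())
E
```

```text
time_s: 13.62
eef_pos: [0.5432, 0.0676, 0.3932]
eef_rot: [0.109, 0.741, 0.656, 0.097]
wrist_force: [-0.2, 0.1, -1.7]
opening: 0.095
grasp_force: 59.0
time_s: 13.87
eef_pos: [0.5439, 0.0695, 0.3946]
eef_rot: [0.11, 0.74, 0.656, 0.098]
wrist_force: [-0.5, 0.6, -2.5]
opening: 0.094
grasp_force: 59.0
shift mm [-1.6 -0.7  1.1] turn [-0.    -0.001  0.   ]
mid [0.60158329 0.0627321  0.20428498]
[609. 144.]
[619. 114.]
[586. 163.]
[595. 133.]
```

View pics/fin.png

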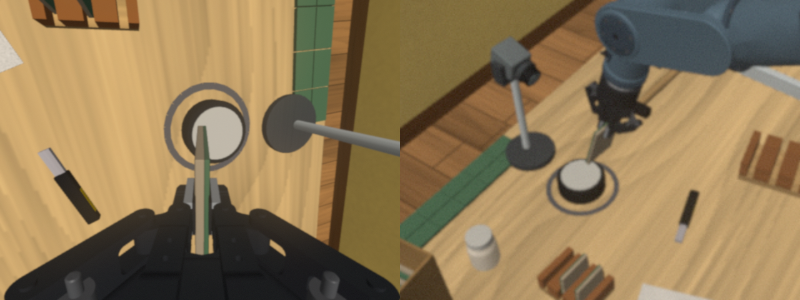

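The picture shows the tile held with the green face toward the camera, the puck still in the ring, and the square tiles in the rack. Handing in.

```bash
python3 -m pendant '[[[0,0,0,0,0,0,0],[0,0,0,0,0,0,0],[0,0,0,0,0,0,0]]]' | head -2; python3 -c "from bench import ctrl; print(ctrl.hand_in())"
```

```text
time_s: 14.27
eef_pos: [0.544, 0.0691, 0.3954]
the job is handed in; nothing more can be done
None
```

I handed the job in at about 14 s, and the hand-in returned no verdict: the lamp stands inside the ring, and the arm holds the tall tile at the computed point 20 cm in front of the lens, green face to it. I estimated the camera's downward tilt at about 17° (estimates ranged from 11° to 20°).

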